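# Feed the bushing rack past the chute gate

## Robot

A 6-joint arm with a two-finger parallel gripper is mounted at the origin on a cart in front of the work surface, level with it; the furniture and walls round the work are solid. World frame = base frame: x ahead of the robot, y to its left, z up, the work surface at z = 0. Lengths are in mm, angles in rad, forces in N, time in s.
With the tool pointing down it reaches from about 275 to 725 mm from the base axis. Payload 5.6 kg.
Tool frame: the origin (TCP) lies on the mounting face of the last link; the fingertips stand 173 mm ahead of it and the grasp point (between the pads) lies 155 mm ahead of it; z points along the fingers, y is the line along which they close (so a half turn about z gives the same grasp; the last joint's range is limited). The gripper opens to 85 mm and grips with 20 to 120 N. Pads are 22 mm wide; open, the fingers measure 114 mm over their backs; the gripper's body (76 mm by 85 mm) begins 54 mm behind the grasp point. The pads swing forward as they close: fully open they stand 13 mm farther back than shut.
Start: joints at [0.285, 0.255, 0.108, 0, -1.424, -0.285], TCP at [549.994, 0.025, 404.683] pointing down, gripper open.
Joint ranges: [-2.95, 2.95], [-1.21, 1.97], [-1.09, 1.5], [-2.87, 1.71], [-2.94, -0.07], [-3.05, 3.05]. Speed limits (rad/s): [2.57, 2.57, 3.14, 3.14, 3.14, 3.14].

## Interface

Orientations are given as a unit quaternion [x, y, z, w].
In Python, from cell import robot, eyes gives the robot as it stands.
- The arm moves only by the tool drive_tool, never from a script. Its arguments are lists of equal length, an entry for each row: "xyz": the shift along the tool's x, y, z in units of 25 mm (1.0 is 25 mm), a list of three; "yaw": the turn about the tool's z in units of 5 degrees (1.0 is 5 degrees); "fingers": the opening, from 0 (shut) to 1 (fully open). A call has 1 to 20 rows; each row shifts and turns the commanded pose from where the row before left it, along the tool's axes as they then stand; what a row does not reach is not made up. A row lasts 1/10 s, in which the tool goes at most 50 mm and 8.59 degrees, less where a joint would pass 70% of its speed; a pose out of reach is approached as far as the arm can. A call is refused whole if a number of a shift passes 1 or a number of a turn 1, either way. A call with a gripper value outside its range is refused whole. The fingers move at their own pace and stop on an object; the grip force is fixed at half the most. Time passes only in rows, so rows that do not move let the fingers close. It gives the time, the measured TCP pose, the force, the opening and the grip force at its end, in the units of the state.
- robot.get_state(): the state, without advancing time (a new reading comes with each control period).
- eyes.grab_frame(name): name is "scene" or "side" or "wrist"; returns a dict with "frame" (480x640x3 uint8, red, green, blue), "range_z" (480x640 float32, mm along the optical axis (not along the pixel's ray), 0 where there is no reading), "intrinsics" (3x3 intrinsics, pixels), "cam_to_world" (4x4, takes a point from camera to world coordinates). Camera axes: x right, y up, looking along -z (the intrinsics and any distortion apply to the point x, -y, -z); pixel columns grow to the right and rows downward; lengths in mm; the calibration is good to about 2 mm. A picture is of the moment at which its call begins.
- robot.close_job(): hands the job in; it is judged then, once.
The state is a dict: "clock": time; "q": joint angles; "dq": joint speeds; "joint_efforts": joint torques, N m; "position": TCP position; "tcp_rot": TCP orientation; "ft_force": force on the tool from outside, world axes, zero at the start; "ft_torque": the same for the moment, N m; "gripper_width": finger opening in mm; "grasp_force": force on a finger pad.
Only numpy, scipy, OpenCV 4.12 (cv2) and the standard library are available. Lean on these libraries where they do the work, as an engineer would, in place of code of your own. Each camera call takes 0.05 s, during which the arm holds its last target. There are 200 camera calls.

## Task

Push the rack of bushings along the chute, past the sprung gate, until it comes gently but fully home against the end stop; only push the rack, never pick it up. Before the rack reaches the gate, push the gate's long wing outward with a fingertip and hold it there while you push the rack through, so that the gate never touches the rack; then take the hand away and let the gate fall shut behind the bushings. Leave the other things on the bench where they lie.

Things in the scene. Friction and masses are not known exactly. Their poses are not given: they have to be found in the camera images.
- chute: Fixed grey-painted chute. x = feed direction, z up, y towards the wall under the gate's hinge. Origin on the bench, on the channel's centre line, level in x with the gate tongue's entry face. Channel 76 mm wide (inner faces y = -38, +38), floor 4 mm and wall tops 24 mm above the bench, from the open entry x = -220 mm to the face of the end stop (top 28 mm high) at x = +102 mm.
- gate (a joint): Angle of the hinged steel gate (one part: long wing, arm, tongue), rad: 0 shut, at most 0.9; a light spring and its weight shut it. Hinge along chute x at y = 40 mm, 34 mm above the bench, between posts 39 mm high at x = -216 and +28. From 0.25 rad the tongue is clear of the rack's top; about 0.5 is a good working angle. Pushing the wing outward raises it.
- wing_entry_end (a point): End, at chute x = -209 mm, of the round bead (6 mm thick, x = -212 to -32) on the top edge of the long thin WING, which rises from the hinge leaning in over the channel. Bead's inner side at chute y = 23 mm shut, 27 at 0.25 rad, 32 at 0.5, 36 at 0.7; bead top 52 to 57 mm above the bench. Push it outward (+y) with 2 to 4 N; a finger inside the channel can slide along it, and leave straight up.
- tongue (a point): Centre of the entry face of the gate's down-turned TONGUE: chute x 0 to 5, y -18 to +2 mm, foot 21 mm above the bench when shut (7 mm below the rack's top), 41 at 0.5 rad. It hangs from a flat arm (x 0 to 20 mm, underside 33 mm above the bench when shut) that crosses to the hinge; the arm's highest corner is 65 mm above the bench at 0.5 rad.
- rack: Loose wooden rack, 150 mm long (x, along the feed), 72 wide, 24 high, 0.2 to 0.45 kg: a tray (front 90 mm, end walls 24 high) with six bronze bushings fixed below its rim, and behind it an open frame 60 mm long, side rails 13 high, closed by a push bar 24 high. Origin at the centre of its underside. Its front starts 15 to 40 mm before the tongue; when home the tongue drops into the open frame.
- rack_front (a point): Middle of the rack's leading end face, 12 mm above its underside; at chute x = 102 mm when home.
- rack_back (a point): Middle of the rear face of the push bar, full width, 12 mm above its underside (16 above the bench): push here, forward. At chute x = -48 mm when home.
- bushing_1: loose bronze bushing, a bystander, 32 mm across, 28 high
- bushing_2: loose grey steel bushing, a bystander, 42 mm across, 14 high
- bolt_1: loose hexagon bolt lying down, a bystander, 69 mm long, 19 high
- pliers: loose blue-handled pliers, a bystander, 163 mm long, 15 high
- chuck_key: loose T-shaped drill chuck key, a bystander, 64 mm long, 12 high

How it is judged (in metres and radians):
On the way, in this order (a step that is already met when the one before it is completed fails the run):
1. the gate is held open while the rack is still before it (value of joint gate above 0.25 rad and x of rack_front in the frame of chute below -0.002 m), for 0.2 s.
2. the rack is passing under the open gate (value of joint gate above 0.25 rad and x of rack_front in the frame of chute between 0.03 and 0.085 m), for 0.1 s.
At the end, for the whole second after the job is handed in: The rack lies flat on the chute floor with its front within 4 mm of the end stop and at rest, the gate is shut behind its tray (under 0.06 rad), and the other things are within 20 mm of where they were (x of rack_front in the frame of chute above 0.098 m and value of joint gate below 0.06 rad and linear speed of rack below 0.01 m/s and z of rack in the frame of chute between 0.002 and 0.006 m and distance of each of bushing_1, bushing_2, bolt_1, pliers, chuck_key from where it was at the start of the episode below 0.02 m); the robot touches nothing.
It fails at once if the rack is lifted or tipped (z of rack in the frame of chute above 0.012 m or angle between rack's own z axis and vertical above 0.15 rad).
It fails at once if the gate and the rack press on each other (contact force between gate and rack above 1.5 N).
It fails at once if the rack is rammed against the end stop (contact force between rack and chute above 40 N).
It fails at once if one of the other things is moved (distance of any of bushing_1, bushing_2, bolt_1, pliers, chuck_key from where it was at the start of the episode above 0.02 m).
It also fails if it takes over 43 s, if anything falls off the work surface, if the arm or the gripper's body presses on something with over 40 N, if the wrist force passes 120 N, or if a joint passes its speed limit or range.

## Working session

There is one attempt and no reset: what is moved stays moved. The work goes in short steps, Python scripts to look and compute and a tool call to move; the robot and the scene stay as the last step left them, time stands still between calls to the robot, and variables do not carry over. Pictures are saved under pics/ and viewed, at most 10 in all, crops included, and the job is handed in when it is done.

Besides the shell and the picture viewer there is one more tool, called after ">>>" in YAML: its name, and indented under it one key for each argument. drive_tool: Moves the arm, as the interface text tells. Its arguments: {"type":"object","properties":{"xyz":{"type":"array","items":{"type":"array","items":{"type":"number"}}},"yaw":{"type":"array","items":{"type":"number"}},"fingers":{"type":"array","items":{"type":"number"}}},"required":["xyz","yaw","fingers"]}

```bash
mkdir -p pics; cat > h.py <<'E'
import numpy as np, cv2
from cell import robot, eyes
def grab(n):
    f=eyes.grab_frame(n); np.savez(f'{n}.npz',**f); return f
def pts(f):
    K=f['intrinsics'];z=f['range_z'];h,w=z.shape
    u,v=np.meshgrid(np.arange(w),np.arange(h))
    c=np.stack([(u-K[0,2])/K[0,0]*z,-(v-K[1,2])/K[1,1]*z,-z,np.ones_like(z)],-1)
    return (c@f['cam_to_world'].T)[...,:3]
E
python3 - <<'E'
from h import *
for n in ['scene','side','wrist']:
    f=grab(n); cv2.imwrite(f'pics/{n}0.png',f['frame'][...,::-1]); print(n,np.round(f['cam_to_world'],2).tolist(),f['intrinsics'][0,0])
s=robot.get_state();print(s)
E
```

```text
scene [[0.55, 0.65, -0.52, 92.87], [-0.83, 0.42, -0.36, -224.64], [-0.01, 0.63, 0.77, 711.34], [0.0, 0.0, 0.0, 1.0]] 445.32455027030153
side [[0.97, 0.15, -0.17, 403.51], [-0.22, 0.65, -0.73, -540.1], [-0.0, 0.75, 0.67, 604.57], [0.0, 0.0, 0.0, 1.0]] 590.8039730812488
wrist [[-1.0, -0.0, 0.0, 549.31], [-0.0, -0.96, -0.28, -69.98], [0.0, -0.28, 0.96, 372.97], [0.0, 0.0, 0.0, 1.0]] 376.9023981124078
{'clock': 0.15, 'q': array([ 2.84587397e-01,  2.55615637e-01,  1.07325805e-01, -3.22413866e-04,
       -1.42393199e+00, -2.84572622e-01]), 'dq': array([-0.0008781 , -0.00172728,  0.00455393,  0.00151433, -0.00024646,
       -0.00097271]), 'joint_efforts': array([-1.13390255e-03, -3.86942518e+01,  2.38082260e+01,  5.36670327e+00,
       -4.55894769e-03,  1.90294440e-05]), 'position': array([5.49883419e+02, 4.82075921e-02, 4.04015311e+02]), 'tcp_rot': array([-7.07095055e-01,  7.07118130e-01,  4.82092322e-04, -5.48652623e-04]), 'ft_force': array([-0.87208154,  0.59593127, -0.2869988 ]), 'ft_torque': array([-0.02833404,  0.0076819 ,  0.02085338]), 'grasp_force': 0.0, 'gripper_width': 85.15631693417146}
```

View pics/scene0.png

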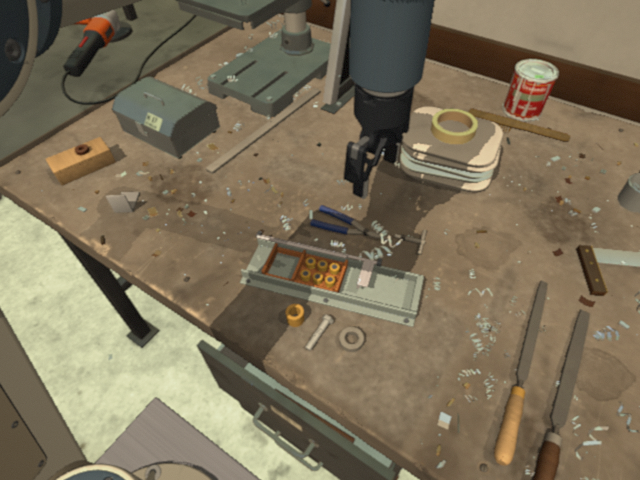

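View pics/side0.png

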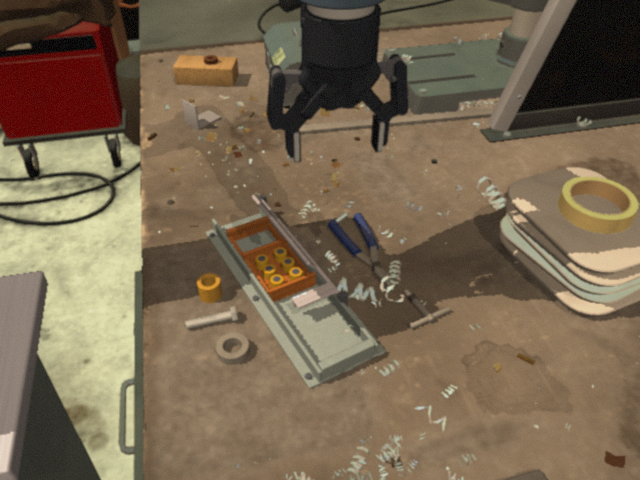

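View pics/wrist0.png

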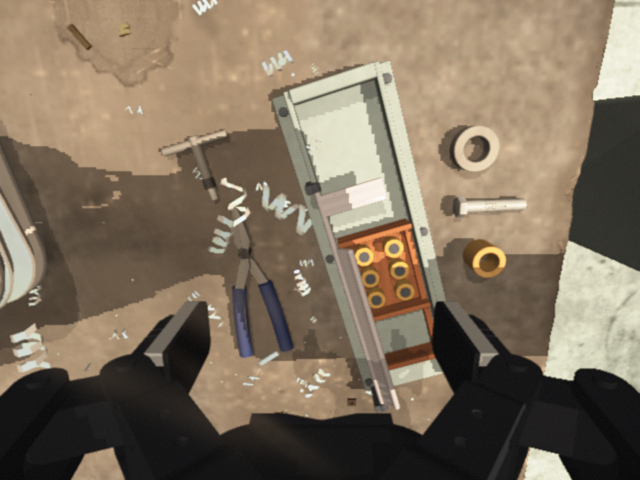

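The wrist view shows the whole chute: end stop at the top around (340,80), tongue and arm near (350,195), rack from (370,230) to (415,360), and wing bead from (340,250) to (395,405). Feed runs roughly along world -y, with chute +y along world +x. The bystanders lie on both sides of the chute.

```bash
cat > m.py <<'E'
from h import *
f=dict(np.load('wrist.npz')); P=pts(f); I=f['frame'].astype(int)
z=P[...,2]; valid=f['range_z']>0
bench=P[(valid)&(abs(z)<8)]; print('bench z',np.median(bench[:,2]))
u,v=np.meshgrid(np.arange(640),np.arange(480))
reg=valid&(u>265)&(u<450)&(v>55)&(v<400)
for lo in range(-6,64,4): print(lo,(reg&(z>=lo)&(z<lo+4)).sum(),end='; ')
hsv=cv2.cvtColor(f['frame'],cv2.COLOR_RGB2HSV)
grey=hsv[...,1]<70
wall=(reg&(z>18)&(z<29)&grey).astype(np.uint8)
wall=cv2.morphologyEx(wall,cv2.MORPH_OPEN,np.ones((2,2)))
n,l,st,_=cv2.connectedComponentsWithStats(wall); k=1+st[1:,4].argmax(); print(st[k])
Q=P[l==k]; r=cv2.minAreaRect(Q[:,:2].astype(np.float32)); print('\nrect',r,'z',np.median(Q[:,2]))
# -y wall line: fit angle
or_=reg&(hsv[...,0]<18)&(hsv[...,1]>130)&(z>20)&(z<32)
R=P[or_]; print('rack',cv2.minAreaRect(R[:,:2].astype(np.float32)),np.median(R[:,2]))
# rectified map 
im=np.zeros((600,800,3),np.uint8)
c=f['frame'].copy(); c[l==k]=(0,255,0); c[or_]=(255,0,255); c[reg&(z>44)]=(0,0,255)
cv2.imwrite('pics/m1.png',cv2.resize(c[40:420,250:470,::-1],None,fx=1.55,fy=1.55,interpolation=0))
W=P[reg&(z>46)&(z<60)]; print('wing',cv2.minAreaRect(W[:,:2].astype(np.float32)),np.median(W[:,2]))
E
python3 m.py
```

```text
bench z -0.08334205306940135
-6 220; -2 25705; 2 18009; 6 2031; 10 1959; 14 1771; 18 861; 22 4044; 26 2270; 30 30; 34 2535; 38 717; 42 578; 46 337; 50 802; 54 0; 58 0; 62 0; [ 285   62  152  246 3404]

rect ((503.2548828125, -1.12860107421875), (89.88888549804688, 242.33746337890625), 17.088045120239258) z 24.177822745043926
rack ((476.92462158203125, 94.50508880615234), (70.77957153320312, 150.09356689453125), 16.824861526489258) 25.998751495354327
wing ((499.9012451171875, 112.46942138671875), (8.307010650634766, 167.76858520507812), 17.037595748901367) 50.704874477842395
```

View pics/m1.png

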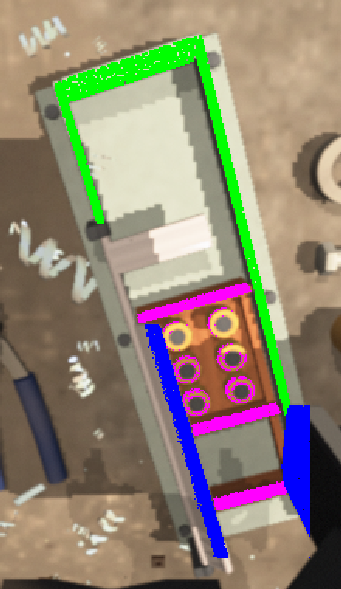

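```bash
cat >> m.py <<'E'
print('-----')
a=np.radians(17.0); ex=np.array([np.sin(a),-np.cos(a)]); ey=np.array([np.cos(a),np.sin(a)])
c0=np.array([503.25,-1.13])
def loc(p): d=p[...,:2]-c0; return np.stack([d@ex,d@ey],-1)
L=loc(Q); print('ext',np.percentile(L,[0.2,2,98,99.8],axis=0).round(1).tolist())
zz=Q[:,2]; m=abs(L[:,1])<30; print('stop rng x',np.percentile(L[m,0],[1,3,50,97,99]).round(1), np.median(zz[m]))
lw=L[L[:,1]<-30]; lw=lw[lw[:,0]<100]; 
for x0 in range(-130,110,30):
    for s in(-1,1):
        q=L[(abs(L[:,0]-x0)<15)&(L[:,1]*s>25)][:,1]
        if len(q)>20: print(x0,s,np.percentile(q,[1,50,99]).round(1),end=' | ')
LR=loc(R);print('\nrack x',np.percentile(LR[:,0],[.5,1,50,99,99.5]).round(1),'y',np.percentile(LR[:,1],[.5,99.5]).round(1))
m=LR[:,0]>LR[:,0].max()-3; print('front y',LR[m,1].min(),LR[m,1].max())
LW=loc(W); LW=LW[LW[:,1]>0]; print('wing x',np.percentile(LW[:,0],[.5,99.5]),'y',np.percentile(LW[:,1],[1,50,99]))
T=P[reg&(z>31)&(z<45)&(hsv[...,1]<60)]; LT=loc(T); m=(abs(LT[:,1])<12); print('arm x',np.percentile(LT[m,0],[2,50,98]),np.median(T[m,2]))
E
python3 m.py | sed -n '/-----/,$p'
```

```text
-----
ext [[-116.3, -44.7], [-103.4, -44.3], [118.3, 44.3], [118.9, 44.9]]
stop rng x [ 79.3 108.1 112.5 118.5 118.8] 27.604734540878724
-100 -1 [-44.6 -38.1 -35.5] | -70 -1 [-44.7 -38.1 -35.4] | -40 -1 [-44.5 -38.1 -35.4] | -10 -1 [-44.5 -38.1 -35.4] | 20 -1 [-44.5 -38.  -35.4] | 50 -1 [-44.6 -38.  -35.3] | 50 1 [40.5 42.3 44.9] | 80 -1 [-44.5 -37.9 -35.4] | 80 1 [40.6 42.4 44.9] | 
rack x [-173.2 -173.   -97.8  -24.5  -24.5] y [-31.8  36.6]
front y -32.41835619893698 37.95022915085373
wing x [-191.97798599  -26.53692045] y [25.92087784 29.27512024 33.39720118]
arm x [ 6.76169265 16.73420797 26.06408811] 36.762661124309034
```

>>> drive_tool:
  xyz:
    - [0,0,0]
    - [0,0,0]
    - [0,0,0]
    - [0,0,0]
    - [-0.8,0.22,0.5]
    - [-0.8,0.22,0.5]
    - [-0.8,0.22,0.5]
    - [-0.8,0.22,0.5]
    - [-0.8,0.22,0.5]
    - [-0.8,0.22,0.5]
    - [-0.8,0.22,0.5]
    - [-0.8,0.22,0.5]
    - [-0.8,0.22,0.5]
    - [-0.86,0.2,0.5]
    - [0,0,0]
    - [0,0,0]
    - [0,0,0]
  yaw: [-1,-1,-1,-0.4,0,0,0,0,0,0,0,0,0,0,0,0,0]
  fingers: [0,0,0,0,0,0,0,0,0,0,0,0,0,0,0,0,0]

```text
clock: 1.85
position: [439.3, 176.5, 280.1]
tcp_rot: [0.804, -0.595, 0.0, -0.0]
ft_force: [-0.1, 0.4, -0.2]
gripper_width: -0.0
grasp_force: 0.0
```

```bash
cat >> h.py <<'E'
a=np.radians(17.0); EX=np.array([np.sin(a),-np.cos(a)]); EY=np.array([np.cos(a),np.sin(a)]); O=np.array([507.3,-6.3])
def ch(p): d=np.asarray(p)[...,:2]-O; return np.stack([d@EX,d@EY,np.asarray(p)[...,2]],-1)
def st():
    s=robot.get_state(); from scipy.spatial.transform import Rotation as R
    t=ch(s['position']); f=s['ft_force']; print('t',s['clock'],'tcp chute',t.round(1),'tip z',round(t[2]-173,1),'axes',R.from_quat(s['tcp_rot']).as_matrix().round(3).tolist(),'F chute',(f[:2]@EX).round(1),(f[:2]@EY).round(1),f[2].round(1),'w',s['gripper_width'])
E
python3 - <<'E'
from h import *
st(); f=grab('wrist'); g=grab('side')
a=cv2.resize(f['frame'],(400,300)); b=cv2.resize(g['frame'][100:400,150:550],(400,300))
cv2.imwrite('pics/w1.png',np.hstack([a,b])[...,::-1])
E
```

```text
t 1.85 tcp chute [-194.7  -11.5  280.1] tip z 107.1 axes [[0.292, -0.956, 0.001], [-0.956, -0.292, 0.0], [0.0, -0.001, -1.0]] F chute -0.4 0.0 -0.2 w -0.03883451809524153
```

View pics/w1.png

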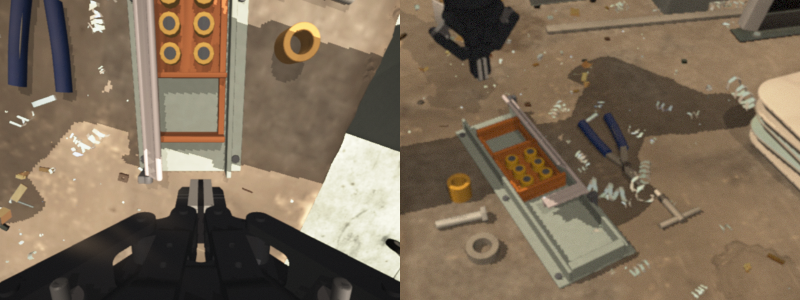

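The left half is the wrist view, with shut fingers at (200,190), the entry end of the chute above them, and the push bar at (190,138). The right half is the side view, with the hand behind the chute. I'll measure the finger profile and refine the chute position.

```bash
python3 - <<'E'
from h import *
f=dict(np.load('wrist.npz')); P=pts(f); C=ch(P); ok=f['range_z']>0
s=robot.get_state(); t=ch(s['position']); tip=t[2]-173
fg=ok&(C[...,2]>tip-6)&(C[...,2]<tip+80)
print('finger: height above tip -> y range rel tcp, x max')
for h in range(0,75,6):
    m=fg&(abs(C[...,2]-tip-h)<3)&(abs(C[...,1]-t[1])<75)
    if m.sum()>5: print(h,m.sum(),np.percentile(C[m][:,1]-t[1],[1,99]).round(1),(np.percentile(C[m][:,0],99)-t[0]).round(1))
hsv=cv2.cvtColor(f['frame'],cv2.COLOR_RGB2HSV)
o=ok&(hsv[...,0]<18)&(hsv[...,1]>130)&(C[...,2]>24)&(C[...,2]<32)&(abs(C[...,1])<45)
print('rack top min x',np.percentile(C[o][:,0],[.5,2]),'y',np.percentile(C[o][:,1],[.5,99.5]),np.median(C[o][:,2]))
w=ok&(C[...,2]>46)&(C[...,2]<58)&(abs(C[...,1]-28)<20)&(C[...,0]<-20)
print('bead x',np.percentile(C[w][:,0],[.5,99.5]),'y',np.percentile(C[w][:,1],[1,50,99]),C[w][:,2].max())
for lo in(-210,-160,-110,-70):
    q=C[w&(C[...,0]>lo)&(C[...,0]<lo+30)]; print(lo,len(q), np.percentile(q[:,1],[1,50,99]).round(1) if len(q) else '')
for z0,z1 in((22,26.5),):
    m=ok&(C[...,2]>z0)&(C[...,2]<z1)&(hsv[...,1]<90)&(C[...,0]>-218)&(C[...,0]<-120)
    for sgn in(-1,1):
        q=C[m&(C[...,1]*sgn>30)&(C[...,1]*sgn<55)]; print('wall',sgn,len(q),np.percentile(q[:,1],[1,50,99]).round(1),q[:,0].min())
m=ok&(abs(C[...,2]-4)<1.5)&(abs(C[...,1])<20)&(C[...,0]<-185);print('floor entry x',np.percentile(C[m][:,0],[.5,2]))
E
```

```text
finger: height above tip -> y range rel tcp, x max
6 272 [-12.   11.6] 10.9
12 474 [-13.4  13. ] 11.0
18 554 [-13.6  13.1] 11.1
24 608 [-13.5  13.1] 11.1
30 516 [-13.6  13.1] 11.2
36 991 [-7.2  6.3] 11.4
42 1037 [-25.8  26.3] 13.5
48 3013 [-32.8  32.7] 13.4
54 6513 [-37.   36.4] 13.0
60 4309 [-41.6  41.1] 12.3
66 5127 [-46.4  45.9] 17.1
72 9663 [-50.5  49.9] 17.2
rack top min x [-180.81144954 -180.59101805] y [-34.34755904  26.27465905] 27.632755540846546
bead x [-209.94876827  -66.8824686 ] y [23.4106784  26.13769357 30.74927154] 53.81586435551068
-210 596 [23.4 26.1 30.7]
-160 725 [23.4 26.1 30.7]
-110 911 [23.4 26.1 30.8]
-70 129 [23.5 26.4 30.8]
wall -1 1317 [-42.8 -40.3 -37.8] -217.93747407979458
wall 1 13 [45.7 47.4 49. ] -212.6941534161869
floor entry x [-219.89407835 -219.3631801 ]
```

>>> drive_tool:
  xyz:
    - [-0.1,0,0.5]
    - [0,0,0.6]
    - [0,0,0.6]
    - [0,0,0.6]
    - [0,0,0.6]
    - [0,0,0.4]
    - [0,0,0.2]
    - [0,-0.3,0]
    - [0,-0.2,0]
    - [0,-0.1,0]
    - [0,-0.1,0]
    - [0,-0.1,0]
    - [0,-0.1,0]
    - [0,-0.1,0]
    - [0,-0.1,0]
    - [0,-0.1,0]
    - [0,0,0]
    - [0,0,0]
  yaw: [0,0,0,0,0,0,0,0,0,0,0,0,0,0,0,0,0,0]
  fingers: [0,0,0,0,0,0,0,0,0,0,0,0,0,0,0,0,0,0]

```text
clock: 3.75
position: [463.2, 186.3, 191.5]
tcp_rot: [0.804, -0.595, -0.003, 0.005]
ft_force: [-14.9, -1.9, 12.4]
gripper_width: -0.0
grasp_force: 7.3
```

```bash
cat >> h.py <<'E'
def look():
    st(); f=grab('wrist'); C=ch(pts(f)); ok=f['range_z']>0; t=ch(robot.get_state()['position'])
    w=ok&(C[...,2]>46)&(C[...,2]<60)&(abs(C[...,1]-33)<18)&(C[...,0]>t[0]+25)&(C[...,0]<-25)
    if w.sum()>10: print('bead',w.sum(),np.percentile(C[w][:,1],[1,50,99]).round(1),C[w][:,2].max().round(1))
    hsv=cv2.cvtColor(f['frame'],cv2.COLOR_RGB2HSV)
    o=ok&(hsv[...,0]<18)&(hsv[...,1]>130)&(C[...,2]>25)&(C[...,2]<31)&(abs(C[...,1])<42)
    print('rack x',np.percentile(C[o][:,0],[.5,99.5]).round(1),'z',np.median(C[o][:,2]).round(1))
    m=ok&(C[...,0]>2)&(C[...,0]<18)&(C[...,2]>31)&(C[...,2]<75)&(abs(C[...,1]-10)<40)
    if m.sum()>10:
        p=np.polyfit(C[m][:,1],C[m][:,2],1); print('arm slope angle',np.arctan(-p[0]).round(3),'z',C[m][:,2].min().round(1),C[m][:,2].max().round(1))
    return f
E
python3 - <<'E'
from h import *
f=look(); g=grab('side')
a=cv2.resize(f['frame'],(400,300)); b=cv2.resize(g['frame'][100:400,150:550],(400,300))
cv2.imwrite('pics/w2.png',np.hstack([a,b])[...,::-1])
E
```

```text
t 3.75 tcp chute [-197.1   14.1  191.5] tip z 18.5 axes [[0.291, -0.957, -0.01], [-0.957, -0.291, -0.004], [0.001, 0.011, -1.0]] F chute -2.5 -14.8 12.4 w -0.015180379812513661
bead 6758 [25.5 28.4 33.1] 55.5
rack x [-180.7 -116.1] z 27.7
```

View pics/w2.png

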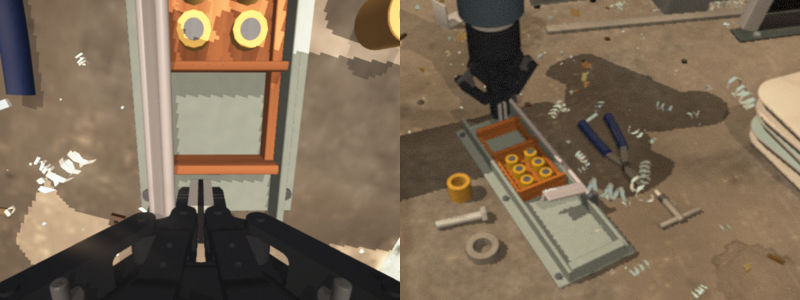

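Pressing here put the finger knuckle's underside on top of the bead, with about 12 N up. I'll back off, lift, and turn the hand 90° so its flat side works the wing and a finger back pushes the rack.

>>> drive_tool:
  xyz:
    - [0,0.3,0]
    - [0,0.4,0]
    - [0,0.3,0]
    - [0,0,-0.7]
    - [0,0,-0.8]
    - [0,0,-0.7]
    - [0,0,0]
  yaw: [0,0,0,0,0,0,0]
  fingers: [0,0,0,0,0,0,0]

```text
clock: 4.55
position: [443.6, 181.2, 249.7]
tcp_rot: [0.804, -0.595, 0.001, -0.003]
ft_force: [1.7, -0.1, -0.5]
gripper_width: -0.1
grasp_force: 0.0
```

>>> drive_tool:
  xyz:
    - [0,0,0]
    - [0,0,0]
    - [0,0,0]
    - [0,0,0]
    - [0,0,0]
    - [0,0,0]
    - [0,0,0]
    - [0,0,0]
    - [0,0,0]
    - [0,0,0]
    - [0,0,0]
    - [0,0,0]
    - [0,0,0]
    - [0,0,0]
    - [0,0,0]
    - [0,0,0]
    - [0,0,0]
    - [0,0,0]
    - [0,0,0]
    - [0,0,0]
  yaw: [1,1,1,1,1,1,1,1,1,1,1,1,1,1,1,1,1,1,0,0]
  fingers: [0,0,0,0,0,0,0,0,0,0,0,0,0,0,0,0,0,0,0,0]

```text
clock: 6.55
position: [442.7, 180.5, 246.8]
tcp_rot: [-0.149, 0.989, -0.0, -0.0]
ft_force: [-0.5, -0.2, 0.1]
gripper_width: -0.0
grasp_force: 0.0
```

```bash
python3 -c "
from h import *
look()"
```

```text
t 6.55 tcp chute [-197.6   -7.1  246.8] tip z 73.8 axes [[-0.956, -0.295, -0.0], [-0.295, 0.956, -0.0], [0.0, -0.0, -1.0]] F chute 0.1 -0.5 0.1 w -0.011051779129182319
bead 2848 [22.7 24.6 28.8] 53.2
rack x [-181.   -31.4] z 27.6
```

>>> drive_tool:
  xyz:
    - [0,0,0.6]
    - [0,0,0.7]
    - [0,0,0.6]
    - [0,0,0.4]
    - [0,0,0.2]
    - [-0.3,0,0]
    - [-0.2,0,0]
    - [-0.1,0,0]
    - [-0.1,0,0]
    - [-0.1,0,0]
    - [-0.1,0,0]
    - [-0.1,0,0]
    - [0,0,0]
    - [0,0,0]
  yaw: [0,0,0,0,0,0,0,0,0,0,0,0,0,0]
  fingers: [0,0,0,0,0,0,0,0,0,0,0,0,0,0]

```text
clock: 8.0
position: [463.6, 186.9, 184.4]
tcp_rot: [-0.147, 0.989, -0.001, -0.004]
ft_force: [-18.8, -0.1, 15.7]
gripper_width: -0.0
grasp_force: 2.2
```

```bash
python3 - <<'E'
from h import *
f=look(); g=grab('side')
a=cv2.resize(f['frame'],(400,300)); b=cv2.resize(g['frame'][150:375,200:500],(400,300))
cv2.imwrite('pics/w3.png',np.hstack([a,b])[...,::-1])
E
```

```text
t 8.0 tcp chute [-197.5   14.7  184.4] tip z 11.4 axes [[-0.957, -0.291, -0.008], [-0.291, 0.957, -0.003], [0.009, -0.0, -1.0]] F chute -5.4 -18.0 15.7 w -0.024356323182402807
bead 2254 [22.7 24.5 28.3] 53.6
rack x [-181.1 -116.2] z 27.7
```

View pics/w3.png

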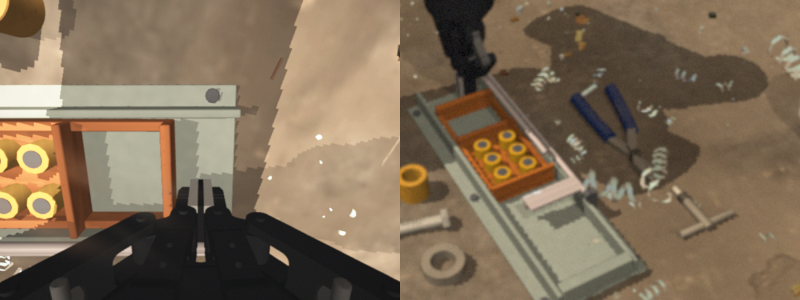

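The hand is jammed again: a 2.5 mm step between pad and knuckle, about 37 mm above the tips, is sitting on the bead. Lowering the tips to about 6 mm puts the step below the bead and a flat side against it.

>>> drive_tool:
  xyz:
    - [0.3,0,0]
    - [0.3,0,0]
    - [0,0,0.1]
    - [0,0,0.1]
    - [0,0,0]
    - [-0.1,0,0]
    - [-0.1,0,0]
    - [-0.1,0,0]
    - [-0.1,0,0]
    - [-0.1,0,0]
    - [-0.1,0,0]
    - [0,0,0]
    - [0,0,0]
  yaw: [0,0,0,0,0,0,0,0,0,0,0,0,0]
  fingers: [0,0,0,0,0,0,0,0,0,0,0,0,0]

```text
clock: 9.4
position: [466.7, 187.7, 179.3]
tcp_rot: [-0.148, 0.989, -0.0, -0.001]
ft_force: [-3.0, -1.1, -0.6]
gripper_width: -0.1
grasp_force: 0.0
```

```bash
python3 - <<'E'
from h import *
f=look(); g=grab('side'); C=ch(pts(g)); ok=g['range_z']>0
m=ok&(C[...,0]>3)&(C[...,0]<17)&(C[...,2]>30)&(C[...,2]<80)&(C[...,1]>-25)&(C[...,1]<45)
p=np.polyfit(C[m][:,1],C[m][:,2],1);print('side arm',m.sum(),'angle',np.arctan(-p[0]),C[m][:,2].min(),C[m][:,2].max())
E
```

```text
t 9.4 tcp chute [-197.4   17.9  179.3] tip z 6.3 axes [[-0.956, -0.292, -0.001], [-0.292, 0.956, -0.001], [0.001, -0.0, -1.0]] F chute 0.2 -3.2 -0.6 w -0.10894179882159222
bead 1613 [23.8 31.3 35.3] 60.0
rack x [-181.1 -116.1] z 27.7
side arm 300 angle 0.33137545832101795 34.56645070143804 61.331279717412485
```

>>> drive_tool:
  xyz:
    - [-0.05,0,0]
    - [-0.05,0,0]
    - [0,0,0]
    - [0,0,0]
    - [0,-0.1,0]
    - [0,-0.1,0]
    - [0,-0.1,0]
    - [0,-0.15,0]
    - [0,-0.15,0]
    - [0,-0.15,0]
    - [0,-0.15,0]
    - [0,-0.15,0]
    - [0,-0.1,0]
    - [0,0,0]
  yaw: [0,0,0,0,0,0,0,0,0,0,0,0,0,0]
  fingers: [0,0,0,0,0,0,0,0,0,0,0,0,0,0]

```text
clock: 10.9
position: [477.8, 160.6, 179.7]
tcp_rot: [-0.148, 0.989, -0.0, -0.0]
ft_force: [-2.0, -1.5, 0.0]
gripper_width: 0.1
grasp_force: 0.2
```

```bash
cat > n.py <<'E'
from h import *
f=look(); g=grab('side'); C=ch(pts(g)); ok=g['range_z']>0
m=ok&(C[...,0]>3)&(C[...,0]<17)&(C[...,2]>32)&(C[...,2]<80)&(C[...,1]>0)&(C[...,1]<45)
if m.sum()>10: p=np.polyfit(C[m][:,1],C[m][:,2],1);print('side arm',m.sum(),'angle',np.arctan(-p[0]),C[m][:,2].max())
hsv=cv2.cvtColor(g['frame'],cv2.COLOR_RGB2HSV)
o=ok&(hsv[...,0]<18)&(hsv[...,1]>130)&(C[...,2]>25)&(C[...,2]<31)&(abs(C[...,1])<40)&(C[...,0]>-230)&(C[...,0]<130)
for y in(-25,0,25):
    q=C[o&(abs(C[...,1]-y)<10)]
    if len(q): print('side rack x at y',y,np.percentile(q[:,0],[1,99]).round(1),np.median(q[:,2]).round(1))
E
python3 n.py
```

```text
t 10.9 tcp chute [-168.2   20.6  179.7] tip z 6.7 axes [[-0.956, -0.292, -0.0], [-0.292, 0.956, -0.001], [0.0, -0.001, -1.0]] F chute 0.9 -2.4 0.0 w 0.06376805812206768
bead 1909 [27.  34.9 37.6] 60.0
rack x [-155.3  -89.9] z 27.6
side arm 158 angle 0.5676441650314744 61.93326236263647
side rack x at y -25 [-154.6   -4.2] 27.2
side rack x at y 0 [-153.2   -3.6] 26.9
side rack x at y 25 [-155.5   -3.8] 27.1
```

>>> drive_tool:
  xyz:
    - [0,-0.1,0]
    - [0,-0.15,0]
    - [0,-0.2,0]
    - [0,-0.2,0]
    - [0,-0.2,0]
    - [0,-0.2,0]
    - [0,-0.2,0]
    - [0,-0.2,0]
    - [0,-0.2,0]
    - [0,-0.2,0]
    - [0,-0.2,0]
    - [0,-0.2,0]
    - [0,-0.2,0]
    - [0,-0.2,0]
    - [0,-0.2,0]
    - [0,-0.15,0]
    - [0,-0.15,0]
    - [0,-0.15,0]
    - [0,0,0]
  yaw: [0,0,0,0,0,0,0,0,0,0,0,0,0,0,0,0,0,0,0]
  fingers: [0,0,0,0,0,0,0,0,0,0,0,0,0,0,0,0,0,0,0]

```text
clock: 12.9
position: [502.0, 81.6, 179.7]
tcp_rot: [-0.148, 0.989, -0.0, -0.0]
ft_force: [-2.3, -0.6, 0.5]
gripper_width: 0.2
grasp_force: 0.0
```

```bash
python3 n.py
```

```text
t 12.9 tcp chute [-85.7  20.6 179.7] tip z 6.7 axes [[-0.956, -0.292, -0.0], [-0.292, 0.956, -0.001], [0.0, -0.001, -1.0]] F chute -0.1 -2.4 0.5 w 0.15771036733581745
bead 322 [22.2 33.5 36.9] 60.0
rack x [-72.8  -7.3] z 27.7
arm slope angle 0.57 z 32.9 57.8
side arm 160 angle 0.5655905202797402 62.5846080114585
side rack x at y -25 [-71.5  78.2] 27.1
side rack x at y 0 [-71.6  78.6] 26.9
side rack x at y 25 [-72.5  79.8] 27.1
```

>>> drive_tool:
  xyz:
    - [0,-0.1,0]
    - [0,-0.1,0]
    - [0,-0.1,0]
    - [0,-0.1,0]
    - [0,-0.08,0]
    - [0,-0.08,0]
    - [0,-0.06,0]
    - [0,-0.04,0]
    - [0,-0.04,0]
    - [0,-0.04,0]
    - [0,-0.04,0]
    - [0,-0.04,0]
    - [0,-0.04,0]
    - [0,0,0]
  yaw: [0,0,0,0,0,0,0,0,0,0,0,0,0,0]
  fingers: [0,0,0,0,0,0,0,0,0,0,0,0,0,0]

```text
clock: 14.4
position: [508.2, 61.5, 179.7]
tcp_rot: [-0.148, 0.989, -0.0, -0.0]
ft_force: [-2.4, 0.3, 0.2]
gripper_width: 0.0
grasp_force: 0.8
```

```bash
python3 n.py
```

```text
t 14.4 tcp chute [-64.6  20.7 179.7] tip z 6.7 axes [[-0.956, -0.292, -0.0], [-0.292, 0.956, -0.0], [0.0, -0.0, -1.0]] F chute -1.0 -2.2 0.2 w 0.02157951128238239
bead 117 [20.9 27.7 28.8] 60.0
rack x [-51.8  13.5] z 27.7
arm slope angle 0.502 z 34.5 69.4
side arm 160 angle 0.5711154075947663 61.67615135255005
side rack x at y -25 [-50.8  99.1] 26.9
side rack x at y 0 [-51.   99.4] 27.2
side rack x at y 25 [-51.6  99.7] 26.9
```

>>> drive_tool:
  xyz:
    - [0,-0.02,0]
    - [0,-0.02,0]
    - [0,-0.02,0]
    - [0,-0.02,0]
    - [0,-0.02,0]
    - [0,0,0]
  yaw: [0,0,0,0,0,0]
  fingers: [0,0,0,0,0,0]

```text
clock: 15.1
position: [508.9, 59.3, 179.7]
tcp_rot: [-0.148, 0.989, -0.0, 0.0]
ft_force: [-3.0, 1.1, -0.4]
gripper_width: -0.1
grasp_force: 0.9
```

>>> drive_tool:
  xyz:
    - [0,-0.02,0]
    - [0,-0.02,0]
    - [0,0,0]
  yaw: [0,0,0]
  fingers: [0,0,0]

```text
clock: 15.4
position: [509.1, 58.6, 179.7]
tcp_rot: [-0.148, 0.989, 0.0, 0.0]
ft_force: [-4.5, 4.4, 1.3]
gripper_width: -0.0
grasp_force: 2.4
```

```bash
python3 n.py
```

```text
t 15.4 tcp chute [-61.6  20.7 179.7] tip z 6.7 axes [[-0.956, -0.292, -0.0], [-0.292, 0.956, 0.001], [-0.0, 0.001, -1.0]] F chute -5.5 -3.0 1.3 w -0.00229672482005872
bead 124 [22.  27.8 28.7] 60.0
rack x [-49.1  15.9] z 27.7
arm slope angle 0.504 z 35.7 69.7
side arm 160 angle 0.5761480039940436 61.80894106818607
side rack x at y -25 [-48.5 101.7] 27.1
side rack x at y 0 [-47.9 102.1] 27.0
side rack x at y 25 [-48.9 101.5] 26.8
```

The rack is home: contact force 5.5 N and front at about 102. Next I'll back off, let the gate down gently and lift out.

>>> drive_tool:
  xyz:
    - [0,0.05,0]
    - [0,0.15,0]
    - [0.1,0,0]
    - [0.1,0,0]
    - [0.1,0,0]
    - [0.1,0,0]
    - [0.2,0,0]
    - [0.2,0,0]
    - [0,0,-0.3]
    - [0,0,-0.6]
    - [0,0,-0.8]
    - [0,0,-0.8]
    - [0,0,-0.8]
    - [0,0,-0.8]
    - [0,0,-0.8]
    - [0,0,0]
    - [0,0,0]
  yaw: [0,0,0,0,0,0,0,0,0,0,0,0,0,0,0,0,0]
  fingers: [0,0,0,0,0,0,0,0,0,0,0,0,0,0,0,0,0]

```text
clock: 17.2
position: [488.6, 57.4, 303.0]
tcp_rot: [-0.148, 0.989, 0.0, 0.001]
ft_force: [-0.4, 0.4, 0.8]
gripper_width: -0.1
grasp_force: 0.0
```

```bash
python3 n.py; python3 - <<'E'
from h import *
f=dict(np.load('wrist.npz')); g=dict(np.load('side.npz'))
a=cv2.resize(f['frame'],(400,300)); b=cv2.resize(g['frame'][150:375,200:500],(400,300))
cv2.imwrite('pics/w4.png',np.hstack([a,b])[...,::-1])
E
```

```text
t 17.2 tcp chute [-66.4   0.8 303. ] tip z 130.0 axes [[-0.956, -0.292, 0.002], [-0.292, 0.956, 0.001], [-0.002, 0.0, -1.0]] F chute -0.5 -0.3 0.8 w -0.10048295845862232
bead 131 [23.  25.1 28.9] 53.1
rack x [-48.8 101. ] z 27.6
arm slope angle -0.003 z 33.8 39.0
side arm 235 angle 0.007833167467706813 39.33351773964125
side rack x at y -25 [-48.4 101.3] 27.2
side rack x at y 0 [-48.2 101.5] 26.7
side rack x at y 25 [-47.8 102.5] 26.8
```

View pics/w4.png

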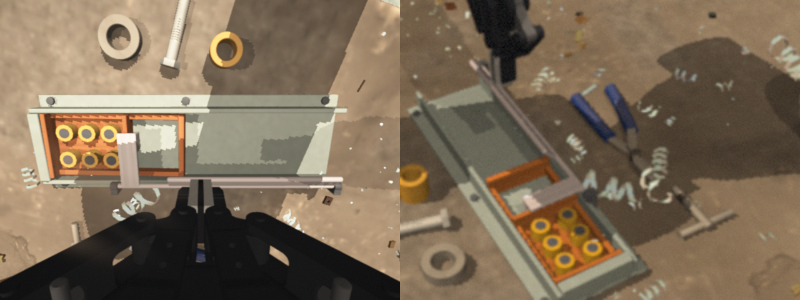

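The picture shows the rack against the stop (left half, 45–185 px), the gate shut with its tongue in the open frame at (128,145), the hand clear and the bystanders in place.

```bash
python3 -c "
from h import *
print(robot.close_job())"
```

```text
the job is handed in; nothing more can be done
None
```

The job is handed in (the hand-in returned no verdict): the rack is home against the stop with a 5.5 N final push, the gate was held at about 0.57 rad as the rack went through and is now shut behind the bushings, and the bystanders look undisturbed.

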